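# Cull the short vials, then unhitch the shaker's clamp bar and hold it up

### The job

Two of the six vials in the orange tray are too short to be clamped: put just those two in the grey discard tub. Then get the shaker ready for the batch: pull its latch knob sideways, away from the clamp bar, against the spring, lift the bar off its ball stud to about 30 degrees above level, and finish still holding it up there. Leave the other vials and everything else standing where they are.

Things in the scene. Friction and masses are not known exactly. Their poses are not given: they have to be found in the camera images.
- short_a: white plastic screw-cap sample vial of the same look, diameter 28 (cap 26, the top 15.5 of its height), but SHORT: height 46 mm; stands upright loose in the tray at any of the six places; origin at the centre of its underside; 20 to 45 g; one of the two to be discarded
- short_b: white plastic screw-cap sample vial of the same look, diameter 28 (cap 26, the top 15.5 of its height), but SHORT: height 46 mm; stands upright loose in the tray at any of the six places; origin at the centre of its underside; 20 to 45 g; one of the two to be discarded
- vial_a: white plastic screw-cap sample vial, diameter 28 (cap 26, the top 15.5 of its height), FULL height 61 mm, stands upright loose in the tray; origin at the centre of its underside, z up; about 30 g; it stays in the tray
- vial_b: white plastic screw-cap sample vial, diameter 28 (cap 26, the top 15.5 of its height), FULL height 61 mm, stands upright loose in the tray; origin at the centre of its underside, z up; about 30 g; it stays in the tray
- vial_c: white plastic screw-cap sample vial, diameter 28 (cap 26, the top 15.5 of its height), FULL height 61 mm, stands upright loose in the tray; origin at the centre of its underside, z up; about 30 g; it stays in the tray
- vial_d: white plastic screw-cap sample vial, diameter 28 (cap 26, the top 15.5 of its height), FULL height 61 mm, stands upright loose in the tray; origin at the centre of its underside, z up; about 30 g; it stays in the tray
- tray: flat orange open tray, fixed, 160 (its x) by 230 (its y) by 14 high, floor 4 thick; origin at the centre of its underside. The six vials stand on its floor within about 4 mm of a grid at x = -35, +35 and y = -70, 0, +70 mm in its frame, so 42 mm of air between neighbours
- tub: empty grey open discard tub, fixed, 150 (its x) by 130 (its y) by 40 high, walls and floor 4 thick; origin at the centre of its underside
- shaker: white benchtop shaker, fixed, base 260 (its x) by 200 (its y) by 50 high, with an 8 mm metal deck on top; origin at the centre of its underside. A clamp bar crosses the deck along its x at y = 0, about 125 above the bench, hinged at the far end (x = +100); the near end (x = -100, towards the robot) sits on a steel ball stud. The latch knob stands out on its -y side
- bar: the clamp bar with coupler, latch and knob, 240 to 400 g; origin on its hinge axis, x along the bar from coupler to hinge, y along the hinge axis. Its end is a dark coupler 48 by 40 (centre x = -194, top 143 above the bench when down) over the ball stud; a steel latch sliding under it hooks under the stud's collar
- hinge_axis (a point): the middle of the clamp bar's hinge axis, fixed on the shaker at x = 100, y = 0, z = 128 mm in its frame; the axis is the shaker's y
- knob (a point): a point in the latch knob, an upright black cylinder of diameter 20 standing from 28 below to 18 above this point, on a 12 mm stem. Latched, it lies at x = -100, y = -62, z = 174 mm in the shaker's frame, 42 from the coupler's side. It moves with latch and bar. Grip it from above, pull along the shaker's -y, away from the bar, then lift the bar by it
- latch (a joint): slide of the latch, m: 0 hooked under the stud, grows as the knob is pulled along -y away from the bar, stop at 0.018. The stud is free beyond 0.009. A spring pulls it back: 3.6 N at 0, 9 N at the stop
- clamp_hinge (a joint): hinge of the clamp bar, rad: 0 down on the stud, grows as the coupler end rises, stop at 0.95. Latched it cannot rise beyond about 0.02. It falls shut by its own weight from any angle (1.5 to 2.5 N at the knob) and lies still only at 0
- jar: white wide jar, diameter 100, 150 high, bystander; origin under its centre
- amber: amber bottle, diameter 60, 120 high, bystander; origin under its centre
- cold_block: blue cold block 90 by 130 by 40 high, bystander; origin under its centre
- slide_box: small white box 35 by 75 by 25 high, bystander; origin under its centre
- carton: cardboard carton 80 by 110 by 60 high, bystander; origin under its centre
- beaker: white beaker, diameter 68, 80 high, bystander; origin under its centre

How it is judged (in metres and radians):
On the way, in this order (a step that is already met when the one before it is completed fails the run):
1. both short vials lie or stand in the discard tub, let go and at rest, the clamp bar still down (x of short_a in the frame of tub between -0.073 and 0.073 m and y of short_a in the frame of tub between -0.063 and 0.063 m and z of each of short_a, short_b in the frame of tub below 0.035 m and contact force between each of the arm, the fingers and short_a below 0.05 N and linear speed of each of short_a, short_b below 0.05 m/s and x of short_b in the frame of tub between -0.073 and 0.073 m and y of short_b in the frame of tub between -0.063 and 0.063 m and contact force between each of the arm, the fingers and short_b below 0.05 N and value of joint clamp_hinge below 0.03 rad and value of joint latch below 0.005 m), for 0.2 s.
2. the latch is pulled clear of the stud (by more than 10 mm) with the bar still down (value of joint latch above 0.01 m and value of joint clamp_hinge below 0.08 rad), for 0.05 s.
3. the bar is up between 23 and 38 degrees, carried by the robot (value of joint clamp_hinge between 0.4 and 0.66 rad and contact force between any of the arm, the fingers and bar above 0.4 N), for 0.2 s.
At the end, for the whole second after the job is handed in: The robot holds the clamp bar still, 23 to 38 degrees up. Both short vials are in the discard tub, let go and at rest, standing or lying. The four full-height vials stand upright in the tray within 25 mm, and the bystanders within 30 mm, of where they were (all of step 3 and x of short_a in the frame of tub between -0.073 and 0.073 m and y of short_a in the frame of tub between -0.063 and 0.063 m and z of each of short_a, short_b in the frame of tub below 0.035 m and contact force between each of the arm, the fingers and short_a below 0.05 N and linear speed of each of short_a, short_b below 0.05 m/s and x of short_b in the frame of tub between -0.073 and 0.073 m and y of short_b in the frame of tub between -0.063 and 0.063 m and contact force between each of the arm, the fingers and short_b below 0.05 N and velocity of joint clamp_hinge between -0.15 and 0.15 rad/s and distance of each of vial_a, vial_b, vial_c, vial_d from where it was at the start of the episode below 0.025 m and angle between each of vial_a, vial_b, vial_c, vial_d's own z axis and vertical below 0.3 rad and distance of each of jar, amber, cold_block, slide_box, carton, beaker from where it was at the start of the episode below 0.03 m); the arm keeps its last pose, push and grip.
It fails at once if a full-height vial is shifted by more than 25 mm or tipped (distance of any of vial_a, vial_b, vial_c, vial_d from where it was at the start of the episode above 0.025 m or angle between any of vial_a, vial_b, vial_c, vial_d's own z axis and vertical above 0.5 rad).
It fails at once if a bystander is shifted by more than 30 mm (distance of any of jar, amber, cold_block, slide_box, carton, beaker from where it was at the start of the episode above 0.03 m).
It also fails if it takes over 64 s, if anything falls off the work surface, if the arm or the gripper's body presses on something with over 40 N, if the wrist force passes 120 N, or if a joint passes its speed limit or range.

### The arm

A 6-joint arm with a two-finger parallel gripper is mounted at the origin on the work surface. World frame = base frame: x ahead of the robot, y to its left, z up, the work surface at z = 0. Lengths are in mm, angles in rad, forces in N, time in s.
With the tool pointing down it reaches from about 325 to 875 mm from the base axis. Payload 4.4 kg.
Tool frame: the origin (TCP) lies on the centre line of the jaws, within the pads' length; the fingertips stand ahead of it and the grasp point (between the pads) lies 6 mm ahead of it (ctrl.tcp_to_tips is the z of the fingertips in the tool frame, in mm); z points along the fingers, y is the direction in which the jaws open and shut (so a half turn about z gives the same grasp; the last joint's range is limited). The gripper opens to 85 mm and grips with 20 to 120 N. Pads are 22 mm wide; open, the fingers measure 114 mm over their backs; the gripper's body (76 mm by 85 mm) begins 54 mm behind the grasp point. The pads swing forward as they close: fully open they stand 13 mm farther back than shut.
Start: joints at [-1.254, 0.207, 1.542, -0, 1.393, -0.15], TCP at [259.27, -513.232, 256.282] pointing down, gripper open.
Joint ranges: [-2.73, 2.73], [-0.86, 2.22], [0.23, 2.46], [-1.11, 4.25], [0.08, 2.63], [-2.82, 2.82]. Speed limits (rad/s): [2.79, 2.79, 3.14, 3.14, 3.14, 3.14].

### API

Orientations are given as a 3x3 rotation matrix whose columns are the frame's x, y, z axes.
In Python, from plant import ctrl, sensors, optics gives the robot as it stands. Calls block until the motion is done:
- ctrl.move_ptp(position, orientation): joint-space move of the TCP to a pose.
- ctrl.move_l(position, rot=None, vel=150, threshold=None): straight line of the TCP; rot=None keeps the orientation; vel is the mean speed in mm/s. With threshold (N) it stops when the force on the tool has changed by that much, and returns True; else False.
- ctrl.set_joints(angles): joint-space move.
- ctrl.gripper_to(opening, force=None): finger opening in mm; force is the grip in N (None keeps the last); returns when the fingers have stopped.
- ctrl.hold(seconds).
- ctrl.solve_ik(position, orientation): joint angles nearest the present ones, or None.
- sensors.read_state(): the state.
- optics.grab_frame(name): name is "scene" or "side" or "wrist"; returns (picture, depth): 480x640x3 uint8, red, green, blue; 480x640 float32, mm along the optical axis (not along the pixel's ray), 0 where there is no reading.
- optics.camera_params(name): a dict with "mtx" (3x3 intrinsics, pixels), "k1" (the pictures are not rectified: a ray, as slopes to the right and down, at radius r is drawn at 1 + k1 r^2 times it, then the intrinsics apply), "R" (3x3) and "t" (3): a world point X has camera coordinates R X + t; the wrist camera has in their place "T_tool_cam" (4x4, takes a point from camera to tool coordinates, whose origin is the TCP and whose axes are the flange's). Camera axes: x right, y down, z forward; pixel columns grow to the right and rows downward; lengths in mm; the calibration is good to about 2 mm. A picture is of the moment at which its call begins: read the wrist's pose just before it. camera_params takes no time and is no camera call.
A pose or a line that the arm cannot do raises ctrl.MotionError and nothing moves.
- ctrl.finish_job(): hands the job in, once; it reports no verdict.
The state is a dict: "t": time; "q": joint angles; "qvel": joint speeds; "tau": joint torques, N m; "eef_pos": TCP position; "eef_rot": TCP orientation; "force": force on the tool from outside, world axes, zero at the start; "wrist_torque": the same for the moment, N m; "grip_width": finger opening in mm.
Only numpy, scipy, OpenCV 4.12 (cv2) and the standard library are available. Lean on these libraries where they do the work, as an engineer would, in place of code of your own. Each camera call takes 0.05 s, during which the arm holds its last target. There are 200 camera calls.

## Working session

There is one attempt and no reset: what is moved stays moved. The work goes in short steps, each a Python script; the robot and the scene stay as the last script left them, time stands still between calls to the robot, and variables do not carry over. Pictures are saved under pics/ and viewed, about 8 in all and at most 12, crops included, and the job is handed in when it is done.

```bash
mkdir -p pics; ls; python3 - <<'E'
from plant import ctrl, sensors, optics
import cv2, numpy as np
for n in ("scene","side"):
    p,d=optics.grab_frame(n); cv2.imwrite(f"pics/{n}0.png",p[:,:,::-1]); np.savez(f"pics/{n}0.npz",p=p,d=d)
    print(n,optics.camera_params(n), (d>0).mean())
print(optics.camera_params("wrist"),ctrl.tcp_to_tips,sensors.read_state())
E
```

```text
pics
scene {'mtx': array([[510.86109907,   0.        , 325.90499974],
       [  0.        , 510.86109907, 243.55526858],
       [  0.        ,   0.        ,   1.        ]]), 'k1': 0.0212922438480384, 'R': array([[ 0.35305822,  0.93555954,  0.00884499],
       [ 0.7835493 , -0.29050053, -0.54923577],
       [-0.51127329,  0.2008427 , -0.83562063]]), 't': array([-149.02425094, -368.88254421, 1773.70676275])} 0.995927734375
side {'mtx': array([[492.69938978,   0.        , 312.39756111],
       [  0.        , 492.69938978, 233.33637468],
       [  0.        ,   0.        ,   1.        ]]), 'k1': -0.06724449611499919, 'R': array([[ 0.98500746, -0.17144785, -0.01912954],
       [-0.0976551 , -0.46274127, -0.88109818],
       [ 0.14221036,  0.86975638, -0.47254636]]), 't': array([-530.74968252,  139.45565798, 1196.04372781])} 0.9959440104166667
{'mtx': array([[420.43769726,   0.        , 320.26117976],
       [  0.        , 420.43769726, 231.87314727],
       [  0.        ,   0.        ,   1.        ]]), 'k1': -0.06635872673408351, 'T_tool_cam': array([[-2.80477802e-03, -9.63006211e-01, -2.
[... 374 characters left out ...]
, -1.42355815e-05,
        1.39349594e+00, -1.50501781e-01]), 'qvel': array([ 0.00040558, -0.00112247, -0.00212871, -0.0002791 ,  0.00016878,
        0.00051659]), 'tau': array([-4.96161956e-04, -3.84095407e+01, -2.92550594e+01, -2.81174953e-04,
        4.90378923e-03,  2.54277452e-07]), 'eef_pos': array([ 259.05290763, -512.61491508,  255.20008995]), 'eef_rot': array([[ 8.92569954e-01,  4.50908436e-01, -6.77288824e-04],
       [ 4.50908842e-01, -8.92567726e-01,  2.01764734e-03],
       [ 3.05248062e-04, -2.10628691e-03, -9.99997735e-01]]), 'force': array([-0.98058828,  0.70435616, -0.10515893]), 'wrist_torque': array([-0.00456315, -0.01286197, -0.01159141]), 'grip_width': 85.36290552585066}
```

View pics/scene0.png

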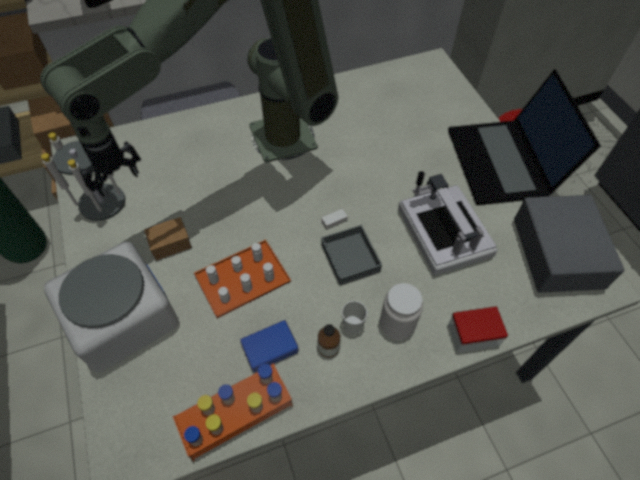

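View pics/side0.png

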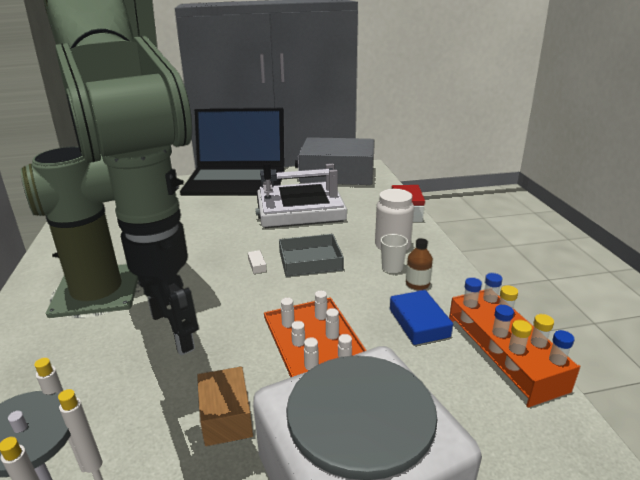

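The scene view shows the tray at about (242,277) with six white vials, the tub at (351,254), the shaker at (447,227), and the knob at about (420,180). The side view shows the same objects from the other direction. I'll turn the depth images into world points next.

```bash
cat > h.py <<'E'
import numpy as np, cv2
from plant import ctrl, sensors, optics
def rays(c, shape=(480,640)):
    v,u=np.mgrid[:shape[0],:shape[1]]
    pts=np.stack([u,v],-1).reshape(-1,1,2).astype(float)
    n=cv2.undistortPoints(pts,c["mtx"],np.array([c["k1"],0,0,0]))[:,0]
    return np.c_[n,np.ones(len(n))].reshape(*shape,3)
def world(name,d,st=None):
    c=optics.camera_params(name); X=rays(c)*d[...,None]
    if name=="wrist":
        T=c["T_tool_cam"]; X=X@T[:3,:3].T+T[:3,3]; return X@st["eef_rot"].T+st["eef_pos"]
    return (X-c["t"])@c["R"]
def rect(P):
    (c,s,a)=cv2.minAreaRect(P[:,:2].astype(np.float32)); return np.round(c,1),np.round(s,1),round(a,1)
E
python3 - <<'E'
from h import *
for n in ("scene","side"):
    f=np.load(f"pics/{n}0.npz"); p,d=f["p"],f["d"]; W=world(n,d); hsv=cv2.cvtColor(p,cv2.COLOR_RGB2HSV)
    z=W[...,2]; print(n)
    v,u=np.mgrid[:480,:640]
    roi={"scene":(185,235,300,320),"side":(255,285,375,400)}[n]
    R=(u>roi[0])&(v>roi[1])&(u<roi[2])&(v<roi[3])
    org=R&(hsv[...,0]<15)&(hsv[...,1]>150)&(z<30)&(z>-10)
    k,lab,st,_=cv2.connectedComponentsWithStats(org.astype(np.uint8)); 
    print("tray",rect(W[org&(lab>0)]), np.percentile(z[org],[5,50,95]))
    m=R&(hsv[...,1]<60)&(z>25)&(z<90)&(W[...,0]>300)
    k,lab,st,cen=cv2.connectedComponentsWithStats(m.astype(np.uint8))
    for i in range(1,k):
        if st[i,4]<15: continue
        Q=W[lab==i]; zt=np.percentile(Q[:,2],90); T=Q[Q[:,2]>zt-6]
        print("vial",cen[i].round(),st[i,4],"zpct",np.percentile(Q[:,2],[50,90,98]).round(1),"top xy",np.median(T[:,:2],0).round(1))
    roi={"scene":(315,220,390,290),"side":(270,228,350,280)}[n]
    R=(u>roi[0])&(v>roi[1])&(u<roi[2])&(v<roi[3])
    m=R&(z>30)&(z<50)&(hsv[...,2]<120); print("tubrim",m.sum(),rect(W[m]))
    roi={"scene":(390,160,505,285),"side":(240,150,365,235)}[n]
    R=(u>roi[0])&(v>roi[1])&(u<roi[2])&(v<roi[3])
    m=R&(z>40)&(z<60); print("deck",m.sum(),rect(W[m]))
    m=R&(z>160)&(z<205); k,lab,st,cen=cv2.connectedComponentsWithStats(m.astype(np.uint8))
    for i in range(1,k):
        if st[i,4]>8: Q=W[lab==i]; print("high",cen[i].round(),st[i,4],np.median(Q,0).round(1),Q.min(0).round(),Q.max(0).round())
    for nm,q in {"scene":dict(knob=(420,178),jar=(405,295)),"side":dict(knob=(265,185))}[n].items(): print(nm,W[q[1],q[0]].round(1))
    a=p[roi[1]:roi[3],roi[0]:roi[2]]; cv2.imwrite(f"pics/{n}_sh.png",cv2.resize(a[...,::-1],None,fx=5,fy=5,interpolation=cv2.INTER_CUBIC))
a=cv2.imread("pics/scene_sh.png");b=cv2.imread("pics/side_sh.png");b=cv2.resize(b,(575,391))
a=cv2.resize(a,None,fx=.8,fy=.8); w=max(a.shape[1],b.shape[1]); 
o=np.zeros((max(a.shape[0],300),800,3),np.uint8); o[:a.shape[0],:a.shape[1]]=a; b=cv2.resize(b,(340,231)); o[:231,460:800]=b; cv2.imwrite("pics/sh.png",o)
E
```

```text
scene
tray (array([ 493.7, -282.9]), array([162.7, 223.9]), 9.9) [ 0.4043431   4.83172188 12.70003977]
vial [256. 250.] 115 zpct [61.3 67.7 69.4] top xy [ 445.1 -223.1]
vial [236. 262.] 93 zpct [48.  52.7 55. ] top xy [ 457.5 -286.9]
vial [268. 270.] 116 zpct [59.6 68.  69.6] top xy [ 521.2 -210.5]
vial [211. 272.] 126 zpct [60.5 67.1 70.5] top xy [ 472.8 -360.1]
vial [245. 281.] 115 zpct [60.9 67.6 69.6] top xy [ 531.  -279.1]
vial [223. 293.] 95 zpct [47.6 53.  54.2] top xy [ 543.2 -344.1]
tubrim 425 (array([517.7,  32. ]), array([132.4, 193. ]), 90.0)
deck 2611 (array([554.9, 329.8]), array([204.6, 265.3]), 88.6)
high [420. 177.] 89 [458.6 269.  181.6] [445. 258. 160.] [466. 282. 198.]
knob [459.4 268.1 178.8]
jar [767.2  79.1 147.6]
side
tray (array([ 492.5, -273.1]), array([159.8, 209.9]), 9.6) [ 1.8120937   4.29527833 13.44332646]
vial [326. 311.] 512 zpct [51.4 64.6 65.8] top xy [ 526.2 -269.8]
vial [287. 309.] 259 zpct [50.1 65.1 66.4] top xy [ 445.5 -225.4]
vial [298. 330.] 197 zpct [44.3 50.2 51.2] top xy [ 458.6 -291.3]
vial [344. 343.] 205 zpct [44.9 51.3 52.6] top xy [ 542.1 -349.1]
vial [311. 350.] 311 zpct [51.4 65.7 67.3] top xy [ 472.8 -363.7]
tubrim 494 (array([537.5,  32.1]), array([148.8, 137.5]), 0.3)
deck 2218 (array([510.3, 439.7]), array([547.2, 492.5]), 63.7)
high [267. 169.] 84 [455.9 264.7 177.7] [446. 259. 160.] [466. 278. 194.]
knob [450.2 306.5 111.7]
```

View pics/sh.png

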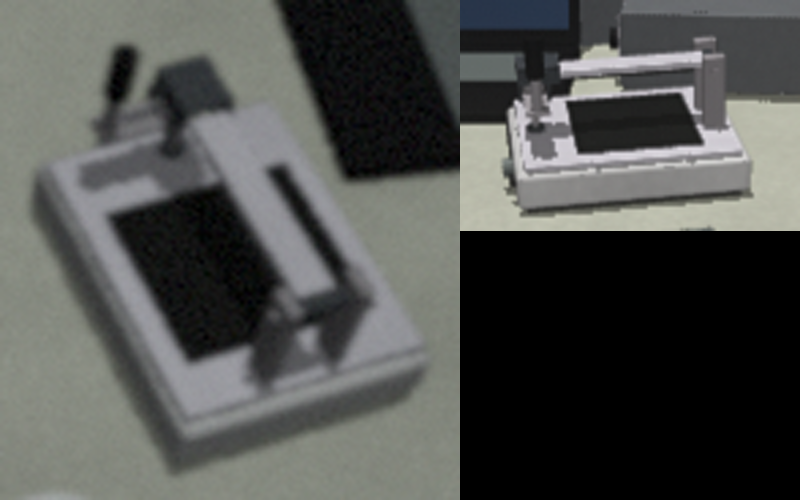

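Short vials show tops near z≈50, at about (458,-289) and (542,-347). The full ones read ≈65. The knob is at about (457,267), which agrees with the shaker at (555,330) and yaw≈-1°. I'll check the kinematics offline and take a closer wrist look over the tray.

```bash
cat >> h.py <<'E'
def down(a,tilt=0):
    a=np.radians(a); R=np.array([[np.cos(a),np.sin(a),0],[np.sin(a),-np.cos(a),0],[0,0,-1.]])
    return R
def roty(axis_yaw,th):
    k=np.array([-np.sin(axis_yaw),np.cos(axis_yaw),0]); return cv2.Rodrigues(k*th)[0]
E
python3 - <<'E'
from h import *
for a in (56,-34): print(a,ctrl.solve_ik([458,-289,38],down(a)), ctrl.solve_ik([543,-347,38],down(a)))
for a in (0,180,-10): print("tub",a,ctrl.solve_ik([505,32,41],down(a)), ctrl.solve_ik([570,32,41],down(a)))
H=np.array([655,328,128.]);K=np.array([457,267,180.])
for a in (0,180):
  for tl in (0,.15,.3,.52):
    P=H+roty(-.02,.52)@(K-H); print("lift",a,tl,P.round(),ctrl.solve_ik(P,roty(-.02,tl)@down(a)))
a=56
ctrl.move_ptp([480,-285,250],down(a))
s=sensors.read_state(); p,d=optics.grab_frame("wrist"); cv2.imwrite("pics/w1.png",p[...,::-1])
W=world("wrist",d,s); z=W[...,2]; hsv=cv2.cvtColor(p,cv2.COLOR_RGB2HSV)
print(s["t"],s["eef_pos"])
m=(z>40)&(z<85)&(W[...,0]>410)&(W[...,0]<590)&(W[...,1]<-170)&(W[...,1]>-400)
k,lab,st,cen=cv2.connectedComponentsWithStats(m.astype(np.uint8))
for i in range(1,k):
    if st[i,4]>100:
        Q=W[lab==i]; zt=np.percentile(Q[:,2],90); T=Q[Q[:,2]>zt-4]; c,r=cv2.minEnclosingCircle(T[:,:2].astype(np.float32))
        print(cen[i].round(),st[i,4],zt.round(1),np.round(c,1),round(r,1),np.median(T[:,:2],0).round(1))
E
```

```text
56 [-7.22755710e-01  4.19315072e-01  1.77835749e+00 -4.44089210e-16
  9.43920095e-01 -1.29343764e-01] [-7.02802474e-01  5.90453718e-01  1.50490160e+00 -4.44089210e-16
  1.04623733e+00 -1.09390529e-01]
-34 [-7.22755710e-01  4.19315072e-01  1.77835749e+00 -4.44089210e-16
  9.43920095e-01  1.44145256e+00] [-7.02802474e-01  5.90453718e-01  1.50490160e+00 -4.44089210e-16
  1.04623733e+00  1.46140580e+00]
tub 0 [-1.07904548e-01  3.54603298e-01  1.86657238e+00 -4.44089210e-16
  9.20416980e-01  1.46289178e+00] [-9.54885158e-02  4.62955938e-01  1.70241408e+00 -4.44089210e-16
  9.76222637e-01  1.47530781e+00]
tub 180 [-1.07904548e-01  3.54603298e-01  1.86657238e+00 -4.44089210e-16
  9.20416980e-01 -1.67870088e+00] [-9.54885158e-02  4.62955938e-01  1.70241408e+00 -4.44089210e-16
  9.76222637e-01 -1.66628484e+00]
tub -10 [-1.07904548e-01  3.54603298e-01  1.86657238e+00 -4.44089210e-16
  9.20416980e-01  1.63742470e+00] [-9.54885158e-02  4.62955938e-01  1.70241408e+00 -4.44089210e-16
  9.76222637e-01  1.64984074e+00]
lift 0 0 [509. 266. 271.] [ 3.30931572e-01  1.93683849e-01  1.52629300e+00 -4.440
[... 477 characters left out ...]
09. 266. 271.] [ 0.30632499  0.27729363  1.43102946  0.04792337  1.57545739 -1.26766135]
lift 180 0.3 [509. 266. 271.] [ 0.28523012  0.36455409  1.33798439  0.09000013  1.72533454 -1.28452911]
lift 180 0.52 [509. 266. 271.] [ 0.26007772  0.49557753  1.20826524  0.14764914  1.93711269 -1.29295491]
1.3083 [ 479.57749226 -285.92702794  250.0396325 ]
[310.  89.] 1189 66.2 [ 521.6 -208.6] 12.8 [ 521.5 -208.7]
[373. 159.] 1141 66.1 [ 532.3 -276.7] 12.8 [ 532.2 -276.3]
[236. 161.] 1261 66.1 [ 446.3 -220.2] 13.1 [ 447.  -220.1]
[300. 218.] 874 51.0 [ 460.4 -284.1] 12.8 [ 460.5 -283.8]
[428. 221.] 891 51.0 [ 542.9 -342.8] 13.0 [ 542.9 -342.3]
[367. 284.] 1173 65.8 [ 474.5 -358. ] 13.0 [ 474.7 -357. ]
```

View pics/w1.png

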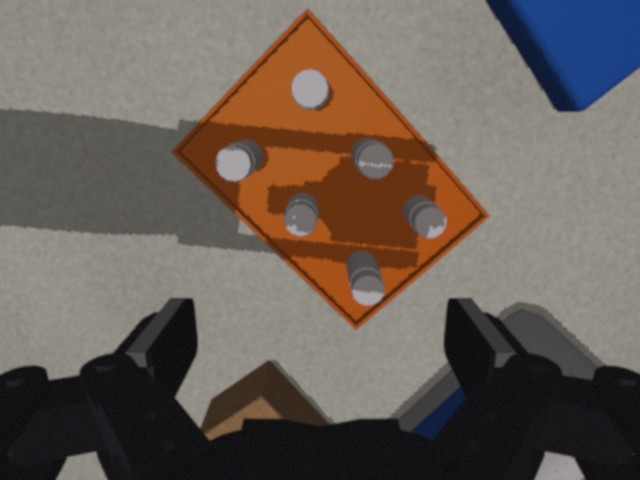

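Six white caps are visible on the tray. The shorts are at pixels (300,218) and (428,221), with tops at 51 against 66 for the full vials and a 13 mm cap radius, as specified. Now I'll pick the first one and look at the tub on the way.

```bash
cat > pick.py <<'E'
from h import *
def pick(x,y,a=56):
    R=down(a)
    ctrl.gripper_to(52,30)
    ctrl.move_ptp([x,y,120],R); ctrl.move_l([x,y,38],vel=100)
    ctrl.gripper_to(15,30); s=sensors.read_state(); print("grip",s["grip_width"],s["eef_pos"],s["t"])
    ctrl.move_l([x,y,150],vel=150); print("lifted",sensors.read_state()["grip_width"])
def place(x,y,a=0):
    ctrl.move_l([x,y,43],vel=100); ctrl.gripper_to(46); ctrl.hold(.1); ctrl.move_l([x,y,150],vel=150)
    print("placed",sensors.read_state()["t"])
E
python3 - <<'E'
from pick import *
pick(460.2,-284)
ctrl.move_ptp([540,32,230],down(0))
s=sensors.read_state(); p,d=optics.grab_frame("wrist"); cv2.imwrite("pics/w2.png",p[...,::-1])
W=world("wrist",d,s); z=W[...,2]; print(s["t"],s["eef_pos"],s["grip_width"])
m=(z>35)&(z<46)&(abs(W[...,0]-537)<110)&(abs(W[...,1]-32)<110)
k,lab,st,cen=cv2.connectedComponentsWithStats(m.astype(np.uint8))
for i in range(1,k):
    if st[i,4]>100: print(st[i,4],cen[i].round(),rect(W[lab==i]))
E
```

```text
grip 27.12408174572434 [ 460.83625112 -284.5681014    39.00415128] 3.6917
lifted 26.836745093323383
6.0083 [539.65587385  31.50095467 229.17030165] 26.540507122921017
3474 [317. 175.] (array([539.1,  34.7]), array([149.9, 130.8]), 0.2)
```

View pics/w2.png

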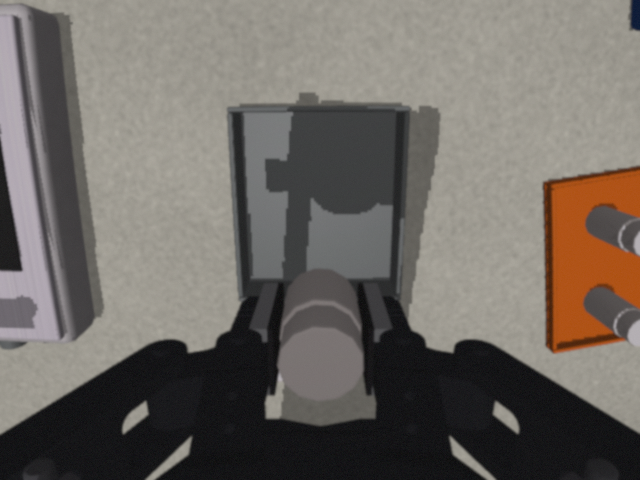

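The vial is held firmly in the jaws at about (320,340), and the empty tub is below it at (317,200). The tub measures 150×131 at (539,34.7), matching its given size. Next I'll place this vial, then do the second.

```bash
python3 - <<'E'
from pick import *
place(570,34.5)
pick(542.9,-342.5)
ctrl.move_ptp([508,34.5,150],down(0))
place(508,34.5)
ctrl.move_ptp([470,240,330],down(180))
s=sensors.read_state(); p,d=optics.grab_frame("wrist"); cv2.imwrite("pics/w3.png",p[...,::-1]); np.savez("pics/w3.npz",p=p,d=d,pos=s["eef_pos"],rot=s["eef_rot"])
print(s["t"],s["eef_pos"])
p,d=optics.grab_frame("scene"); W=world("scene",d); z=W[...,2]
cv2.imwrite("pics/s3.png",cv2.resize(p[200:330,180:420,::-1],None,fx=3,fy=3,interpolation=cv2.INTER_CUBIC))
E
```

```text
placed 9.3917
grip 27.116479828315207 [ 543.64269571 -343.14365904   39.2565253 ] 12.35
lifted 26.7394590113003
placed 17.1667
19.4917 [469.96008637 239.77109039 329.52585647]
```

View pics/w3.png

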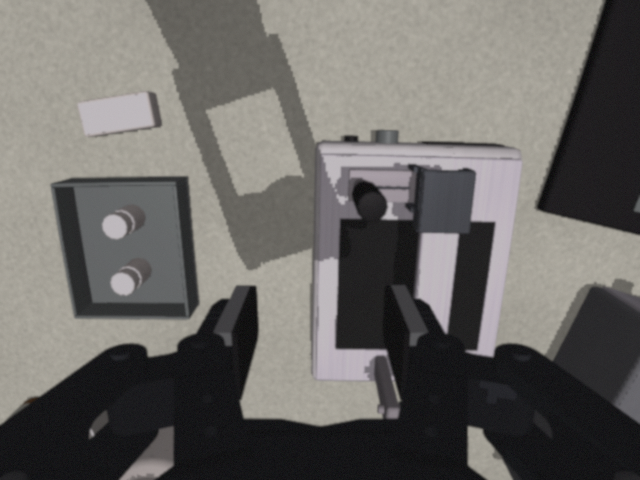

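View pics/s3.png

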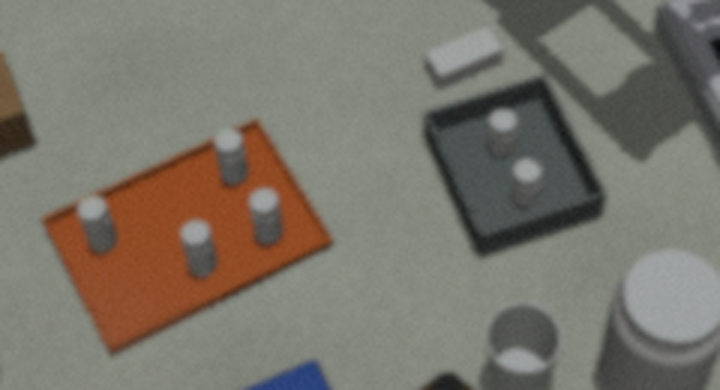

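Both shorts stand in the tub and the four full vials are in place. The wrist picture shows the knob top at (371,205), the coupler at (443,200), and the shaker edges. I'll measure the knob, coupler and yaw from this frame.

```bash
python3 - <<'E'
from h import *
f=np.load("pics/w3.npz"); s=dict(eef_pos=f["pos"],eef_rot=f["rot"]); W=world("wrist",f["d"],s); z=W[...,2]
v,u=np.mgrid[:480,:640]
k=(z>184)&(z<200)&(u>345)&(u<395)&(v>175)&(v<230); Q=W[k]; print("knob",k.sum(),Q.mean(0),cv2.minEnclosingCircle(Q[:,:2].astype(np.float32)))
k=(z>137)&(z<150)&(u>405)&(u<480)&(v>160)&(v<240); Q=W[k]; print("coupler",k.sum(),np.median(z[k]),rect(Q))
k=(z>43)&(z<66)&(u>305)&(u<530)&(v>135)&(v<300); Q=W[k]; print("deck",rect(Q),np.median(z[k]))
# left long edge of the base: leftmost base pixel per row
E=[]
for r in range(170,300,4):
    c=[x for x in range(300,360) if 40<z[r,x]<66]
    if c: E.append(W[r,c[0]])
E=np.array(E); print("edge",np.median(E,0),np.degrees(np.polyfit(E[:,0],E[:,1],1)[0]))
E

```

```text
knob 808 [455.56565242 273.09641916 191.76306648] ((456.45526123046875, 273.4568176269531), 10.029051780700684)
coupler 3403 143.2965350310192 (array([464.1, 334.8]), array([40.4, 47.7]), 88.4)
deck (array([508.7, 333.4]), array([197.8, 161.1]), 88.9) 58.926354270615036
edge [516.83530959 234.93604774  43.85964543] -1.3716478122893474
```

The knob radius (10.03), top height (192) and coupler size (40.4×47.7, top 143.3) all match. The yaw is −1.4° and the hinge comes out at about (658,330,128). Now I'll grip and pull.

```bash
python3 - <<'E'
from h import *
y=np.radians(-1.4); R=down(178.6); k=np.array([456.2,273.3,0]); Y=np.array([-np.sin(y),np.cos(y),0])
def show(m): s=sensors.read_state(); print(m,round(s["t"],2),s["eef_pos"].round(1),s["force"].round(1),round(s["grip_width"],1))
ctrl.gripper_to(50,60)
ctrl.move_ptp(k+[0,0,240],R); show("above")
print(ctrl.move_l(k+[0,0,184],vel=60,threshold=15)); show("down")
ctrl.gripper_to(5,70); show("grip")
ctrl.move_l(k+[0,0,184]-15.5*Y,vel=30); ctrl.hold(.3); show("pulled")
p,d=optics.grab_frame("scene"); cv2.imwrite("pics/s4.png",cv2.resize(p[130:270,370:510,::-1],None,fx=4,fy=4,interpolation=cv2.INTER_CUBIC))
E
```

```text
above 20.28 [456.2 273.2 240. ] [ 0.5 -0.5  0.9] 50.4
False
down 21.37 [456.5 273.5 184.5] [ 0.6  1.  -0.3] 49.8
grip 21.76 [456.5 272.  184.8] [-0.8 -4.5  3.9] 18.4
pulled 22.73 [456.2 259.8 184.6] [-0.4  7.2  1. ] 18.5
```

View pics/s4.png

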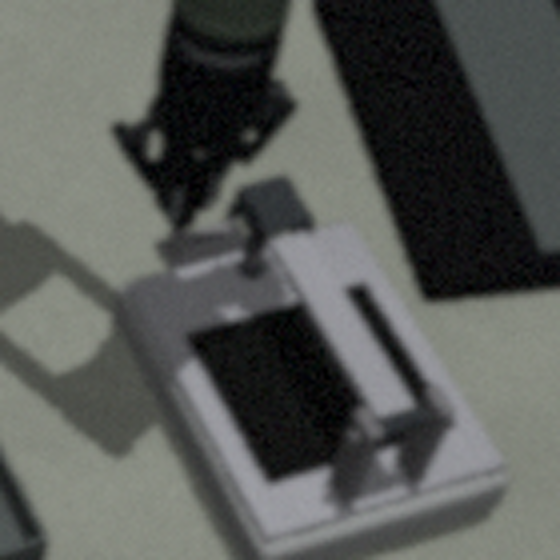

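The knob is gripped and pulled about 12 mm. The 7.2 N reading also implies about 12 mm by the spring law, and the bar is still down. I'll pull 3 mm more for margin, then swing up on the hinge arc.

```bash
python3 - <<'E'
from h import *
y=np.radians(-1.4); R=down(178.6); k=np.array([456.2,273.3,0]); Y=np.array([-np.sin(y),np.cos(y),0])
def show(m): s=sensors.read_state(); print(m,round(s["t"],2),s["eef_pos"].round(1),s["force"].round(1),round(s["grip_width"],1))
P0=k+[0,0,184]-18.5*Y; ctrl.move_l(P0,vel=30); ctrl.hold(.2); show("pulled")
H=np.array([658.,330.1,128])
for th in np.linspace(.065,.53,9):
    M=roty(y,th); ctrl.move_l(H+M@(P0-H),M@R,vel=50); show(round(th,2))
ctrl.hold(.5); show("up")
for n in ("side","scene"):
    p,d=optics.grab_frame(n); W=world(n,d); np.savez(f"pics/{n}5.npz",p=p,W=W)
    r={"side":(90,240,220,380),"scene":(110,270,360,520)}[n]
    cv2.imwrite(f"pics/{n}5.png",cv2.resize(p[r[0]:r[1],r[2]:r[3],::-1],None,fx=2.4,fy=2.4,interpolation=cv2.INTER_CUBIC))
a,b=[cv2.imread(f"pics/{n}5.png") for n in ("side","scene")]
o=np.zeros((max(a.shape[0],b.shape[0]),a.shape[1]+b.shape[1],3),np.uint8);o[:a.shape[0],:a.shape[1]]=a;o[:b.shape[0],a.shape[1]:]=b;cv2.imwrite("pics/up.png",o)
E
```

```text
pulled 23.23 [456.1 257.1 184.6] [0.9 8.5 0.9] 17.8
0.06 23.64 [460.1 256.8 196.8] [ 0.9  8.4 -2.4] 17.9
0.12 24.03 [464.3 256.7 208. ] [ 0.8  6.8 -1.7] 18.2
0.18 24.43 [469.3 256.7 219. ] [-0.   8.2 -1.3] 17.8
0.24 24.82 [474.8 256.5 229.6] [ 0.3  8.5 -1.1] 18.3
0.3 25.21 [481.  256.4 239.9] [ 0.9  8.5 -1.2] 18.3
0.36 25.6 [487.8 256.2 249.9] [-0.5  8.  -0.5] 18.0
0.41 25.99 [495.1 256.1 259.4] [-0.7  7.9 -1.5] 18.2
0.47 26.38 [503.  255.8 268.5] [-1.   7.7 -0.2] 18.2
0.53 26.77 [511.4 255.6 277.2] [-1.4  7.6  0.5] 18.3
up 27.27 [511.3 255.7 277.1] [-0.6  7.8  0.1] 18.4
```

View pics/up.png

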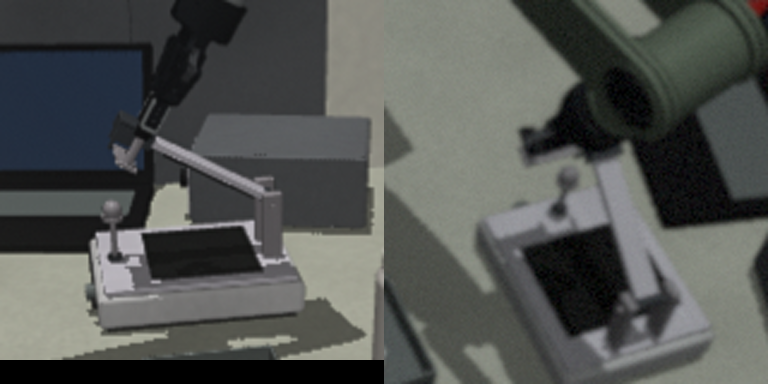

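The bar is lifted clear of the ball stud and held in the jaws; it runs from (157,140) to (262,190) in the left half. I'll check the angle and the vials numerically, then hand in.

```bash
python3 - <<'E'
from h import *
f=np.load("pics/side5.npz"); W=f["W"]; y=np.radians(-1.4)
S=(W-np.array([658.,330.1,128])); X=S[...,0]*np.cos(y)+S[...,1]*np.sin(y); Yv=-S[...,0]*np.sin(y)+S[...,1]*np.cos(y)
m=(X>-150)&(X<-40)&(abs(Yv)<25)&(S[...,2]>5)&(S[...,2]<120)
c=np.polyfit(X[m],S[...,2][m],1); th=np.arctan(-c[0]); print("bar angle rad",th,m.sum())
f=np.load("pics/scene5.npz"); W=f["W"]; z=W[...,2]
for nm,(x0,x1,y0,y1) in dict(tray=(410,590,-400,-170),tub=(475,603,-20,90)).items():
    m=(z>38 if nm=="tray" else z>44)&(z<80)&(W[...,0]>x0)&(W[...,0]<x1)&(W[...,1]>y0)&(W[...,1]<y1)
    k,lab,st,_=cv2.connectedComponentsWithStats(m.astype(np.uint8))
    for i in range(1,k):
        if st[i,4]>10: Q=W[lab==i]; print(nm,np.median(Q[:,:2],0).round(),np.percentile(Q[:,2],95).round())
if .44<th<.62: ctrl.finish_job(); print("handed in")
E
```

```text
bar angle rad 0.533525041871441 250
tray [ 450. -224.] 68.0
tray [ 525. -212.] 68.0
tray [ 477. -360.] 68.0
tray [ 536. -279.] 69.0
tub [505.  34.] 54.0
tub [566.  34.] 55.0
the job is handed in; nothing more can be done
handed in
```

The job is handed in at about 27 s of the 64 s allowed. Both short vials are in the discard tub, and the robot is holding the clamp bar up at about 30.6°.

- **Vials:** I told the two short vials apart by cap height (51 mm against 66 mm) and set them down in the tub. The final depth check shows both standing there, at about (505, 34) and (566, 34). The four full vials are still upright in the tray, within about 5 mm of where they first measured.
- **Clamp bar:** I gripped the latch knob and pulled it about 15 mm, reading 8.5 N against the spring. I then raised the bar along its hinge arc, and the side camera's depth gives 0.534 rad against the allowed 0.40–0.66. The last pictures show the bar clear of the ball stud and the knob still in the jaws.
- **Disagreements:** The arm stopped about 2–3 mm short of its commanded pull because of the spring load, so I pulled 3 mm further before lifting. At the end the vertical force on the tool read close to zero. The hold shows instead in the steady 7.8 N spring pull and the 18.4 mm grip width.
- **Not checked:** I didn't re-measure the bystander objects at the end, but no contact force suggested the arm touched them.

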